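Refit the control card in a boot sander's speed unit

ROBOT

A 7-joint arm with a two-finger parallel gripper is mounted at the origin on the work surface. World frame = base frame: x ahead of the robot, y to its left, z up, the work surface at z = 0. Lengths are in m, angles in rad, forces in N, time in s.
With the tool pointing down it reaches from about 0.35 to 0.9 m from the base axis. Payload 8.1 kg.
Tool frame: the origin (TCP) lies where the fingers leave the gripper's body, on its centre line; the fingertips stand 66 mm ahead of it and the grasp point (between the pads) lies 47 mm ahead of it; z points along the fingers, y is the line along which they close (so a half turn about z gives the same grasp; the last joint's range is limited). The gripper opens to 92 mm and grips with 3 to 60 N. Pads are 19 mm wide; open, the fingers measure 130 mm over their backs; the gripper's body (75 mm by 190 mm) begins 47 mm behind the grasp point.
Start: joints at [1.143, 0.434, 0.025, 1.573, -0.012, 1.134, -0.075], TCP at [0.199, -0.592, 0.292] pointing down, gripper open.
Joint ranges: [-2.62, 2.62], [-0.44, 2.09], [-1.27, 1.32], [0.08, 2.57], [-1.32, 4.46], [0.12, 2], [-2.74, 2.74]. Speed limits (rad/s): [2.22, 2.22, 3.01, 3.01, 3.14, 3.14, 3.14].

INTERFACE

Orientations are given as a rotation vector (axis times angle).
In Python, from cell import arm gives the robot as it stands.
- The arm moves only by the tool send_rows, never from a script. Its argument "motion" is text: rows parted by semicolons, each of 7 numbers parted by spaces: the closure, from 0 (fully open) to 1 (shut), then the shift along the world's x, y, z in m, then the turn, a rotation vector about the world's x, y, z in degrees. A call has 1 to 5 rows; each row shifts and turns the commanded pose from where the row before left it; what a row does not reach is not made up. A row lasts 1/8 s, in which the tool goes at most 62.5 mm and 10.7 degrees, less where a joint would pass 70% of its speed; a pose out of reach is approached as far as the arm can. A call is refused whole if a number of a shift passes 0.0625 or a number of a turn 10.7, either way. A call with a gripper value outside its range is refused whole. The fingers move at their own pace and stop on an object; "force" is the grip in N (left out, the last holds). Time passes only in rows, so rows that do not move let the fingers close. It gives the time, the measured TCP pose, the force, the opening and the grip force at its end, in the units of the state.
- arm.observe(): the state, without advancing time (a new reading comes with each control period).
- arm.get_image(name): name is "scene" or "top"; returns (picture, depth): 384x512x3 uint8, blue, green, red; 384x512 float32, m along the optical axis (not along the pixel's ray), 0 where there is no reading.
- arm.camera_model(name): a dict with "fx", "fy", "cx", "cy" (pixels), "view" (4x4, takes a point from world to camera coordinates). Camera axes: x right, y down, z forward; pixel columns grow to the right and rows downward; lengths in m; the calibration is good to about 2 mm. A picture is of the moment at which its call begins. camera_model takes no time and is no camera call.
- arm.sign_off(): hands the job in; it is judged then, once.
The state is a dict: "clock": time; "joints": joint angles; "dq": joint speeds; "joint_efforts": joint torques, N m; "position": TCP position; "ee_rot": TCP orientation; "force": force on the tool from outside, world axes, zero at the start; "ft_torque": the same for the moment, N m; "width": opening from 0.0 (shut) to 1.0 (fully open); "gripper_force": force on a finger pad.
Only numpy, scipy, OpenCV 4.12 (cv2) and the standard library are available. Lean on these libraries where they do the work, as an engineer would, in place of code of your own. Each camera call takes 0.05 s, during which the arm holds its last target. There are 200 camera calls.

TASK

Put the wide circuit card back into the sander's control unit: swing the unit's two ejector levers fully out, take the wide card from its bench stand by the metal grip, slide it down the two sloping guides with its component side facing up and away from the robot until it meets the connector, then swing both levers fully in so that they press the card fully home. Leave the narrow spare card in its stand and everything else on the bench where it is.

Things in the scene. Friction and masses are not known exactly. Their poses are not given: they have to be found in the camera images.
- unit: The grey control unit, fixed to the bench, yaw up to 0.25 rad either way. Origin at the centre of its underside. Its base is 170 x 200 mm (x, y) and 30 mm high; along its +x side stands a housing 75 mm high (89 mm with its small dial), x from 58 to 108 mm.
- slot: The unit's card slot. Origin midway between the guide mouths, 115 mm above the bench, at x = -30 mm in the unit's frame. z points out of the slot along the guides and leans 0.55 rad (31.5 deg) from vertical, towards the unit's -x (the robot); y runs level from right guide to left; x is square to the card's plane, up and away from the robot. Fully seated, the card's bottom edge is at z = -75 mm.
- left_guide (a point): Mouth of the left (+y) guide, at slot (0, 56, 0) mm; the right one is its mirror image. Black channels open inwards, along slot z: 8 mm wide in slot x, 123 mm between their outer walls in slot y, lips reaching in to y = +-50 mm, 95 mm deep. Outside the lips each guide is 24 mm thick in x. Mouths flared up to z = +11 mm, flares 10 mm to either side in x.
- connector: Sprung white connector bar across the bottom of the slot, 98 mm along y. Origin at the middle of its top: slot z = -67 mm when free. It moves along slot z and yields at most 11 mm: starts to give at 3.5 N, takes 7.5 N at 8 mm. A card resting on it stands about 6 to 8 mm proud until the levers press it down.
- left_lever (a joint): Angle a of the left (+y) ejector lever, rad: 0 = fully in (arm parallel to the guides, nose on the card's shoulder), 1.35 = fully out (arm pointing outwards). It turns in the card's plane about slot (0, 76, 15) mm. The nose, a 10 mm round, has its centre at slot y = 76 - 26 cos a, z = 15 + 26 sin a (mm): below about 1.2 rad it blocks the card's way. Stiff (0.2 N m), stays where left.
- right_lever (a joint): The same for the right (-y) lever, the mirror image: pivot at slot (0, -76, 15) mm. 0 = fully in, 1.35 = fully out.
- left_lever_knob (a point): Centre of the round knob at the end of the left lever's black arm: 16 mm diameter, flat faces 16 mm apart along slot x. At lever angle a it is at slot x = 0, y = 76 + 70 sin a, z = 15 + 70 cos a (mm). The arm is 10 mm wide, 8 mm thick.
- right_lever_knob (a point): Centre of the right lever's knob: slot x = 0, y = -(76 + 70 sin a), z = 15 + 70 cos a (mm).
- card: The wide circuit card: green board 120 mm wide (y), 5 mm thick (x), 85 mm high (z), 0.14 to 0.28 kg; aluminium grip block mid top edge: 50 mm along y, 14 mm thick, z 85 to 115 mm. Components up to 10 mm high on its +x face, z 38 to 72 mm. Levers press its top edge beside the grip. Origin mid bottom edge. Seated, axes agree with the slot's. Starts upright in a stand.
- card_parts (a point): Top of the components on the card's +x face, 12 mm from the middle of the board's thickness, 58 mm above the bottom edge.
- spare: The spare circuit card, like the other but only 84 mm wide: leave it alone. Origin at the middle of its bottom edge, z up.
- stand_a: The wooden bench stand that holds the wide card upright in a groove along its y: base 50 x 140 mm, 12 mm thick (the card's bottom edge rests at this height), two rails 24 mm high rise to 36 mm, groove 7.6 mm wide. Fixed. Origin at the centre of the underside.
- stand_b: The identical stand that holds the spare card. The two stands may change places.
- tin: Bystander: tin, 50 mm diameter, 85 mm high, among the stands and the unit. Origin at the centre of its underside.
- tape: Bystander: cardboard-coloured roll of tape, 90 mm diameter, 48 mm high, lying flat. Origin at the centre of its underside.
- driver: Bystander: screwdriver with a red grip lying along its x, about 195 mm long, 26 mm thick. Origin near its middle, on the underside.
- shears: Bystander: shears with red grips lying flat, 175 x 80 mm, 10 mm high. Origin near the pivot.
- boot: Bystander: grey ski boot shell, 300 x 115 mm, about 260 mm high. Origin at the centre of its sole.
- cup: Bystander: black cup, 76 mm diameter, 95 mm high. Origin at the centre of its underside.

How it is judged:
On the way, in this order (a step that is already met when the one before it is completed fails the run):
1. both levers are swung out of the card's way (value of joint each of left_lever, right_lever above 1.1 rad), for 0.1 s.
2. the wide card is down the guides, components up, at the connector (z of card in the frame of slot below -0.06 m and x of card in the frame of slot between -0.005 and 0.005 m and y of card in the frame of slot between -0.006 and 0.006 m and angle between the z axis of card and the z axis of slot, either way round below 0.08 rad and x of card_parts in the frame of slot above 0.004 m and value of joint each of left_lever, right_lever above 0.6 rad), for 0.2 s.
3. both levers are swung in (value of joint each of left_lever, right_lever below 0.12 rad), for 0.2 s.
At the end, for the whole second after the job is handed in: The wide card stands in both guides, component side up, its bottom edge within 4 mm of the fully seated depth and within 6 mm of centre, square to the slot within 0.08 rad and at rest; both levers are within 0.14 rad of fully in; the spare card is still upright in its stand (z of card in the frame of slot below -0.0712 m and x of card in the frame of slot between -0.005 and 0.005 m and y of card in the frame of slot between -0.006 and 0.006 m and angle between the z axis of card and the z axis of slot, either way round below 0.08 rad and x of card_parts in the frame of slot above 0.004 m and value of joint each of left_lever, right_lever below 0.14 rad and linear speed of card below 0.02 m/s and z of spare in the frame of stand_b below 0.025 m and angle between spare's own z axis and vertical below 0.2 rad); the robot touches nothing.
It fails at once if the spare card is moved by more than 20 mm (distance of spare from where it was at the start of the episode above 0.02 m).
It fails at once if the tin, tape, screwdriver, shears, boot or cup is moved by more than 30 mm (distance of any of tin, tape, driver, shears, boot, cup from where it was at the start of the episode above 0.03 m).
It also fails if it takes over 72 s, if anything falls off the work surface, if the arm or the gripper's body presses on something with over 40 N, if the wrist force passes 120 N, or if a joint passes its speed limit or range.

## Working session

There is one attempt and no reset: what is moved stays moved. The work goes in short steps, Python scripts to look and compute and a tool call to move; the robot and the scene stay as the last step left them, time stands still between calls to the robot, and variables do not carry over. Pictures are saved under pics/ and viewed, at most 10 in all, crops included, and the job is handed in when it is done.

Besides the shell and the picture viewer there is one more tool, called after "Request:" as name(argument=value, ...) on one line, values as JSON. send_rows: Moves the arm, as the interface text tells. Its arguments: {"type":"object","properties":{"motion":{"type":"string"},"force":{"type":"number"}},"required":["motion"]}

```bash
mkdir -p pics; ls
cat > h.py <<'E'
import numpy as np, cv2
from cell import arm
def snap(n,tag):
    im,d=arm.get_image(n); np.savez(f'{tag}.npz',im=im,d=d); cv2.imwrite(f'pics/{tag}.png',im); return im,d
def pts(n,d):
    m=arm.camera_model(n); v,u=np.mgrid[:d.shape[0],:d.shape[1]]
    c=np.stack([(u-m['cx'])/m['fx']*d,(v-m['cy'])/m['fy']*d,d,np.ones_like(d)],-1)
    w=(c@np.linalg.inv(np.array(m['view'])).T)[...,:3]; w[d==0]=np.nan; return w
def proj(n,p):
    m=arm.camera_model(n); c=np.array(m['view'])@np.r_[p,1]; return m['fx']*c[0]/c[2]+m['cx'],m['fy']*c[1]/c[2]+m['cy']
E
python3 - <<'E'
from h import *
s=arm.observe(); print(s)
a,d=snap('scene','s0'); b,e=snap('top','t0')
for n in('scene','top'): 
    m=arm.camera_model(n); print(n,m['fx'],np.linalg.inv(np.array(m['view'])).round(3))
E
```

```text
pics
{'clock': 0.0, 'joints': array([ 1.14336188,  0.43525627,  0.02495048,  1.57411801, -0.0115798 ,
        1.13400388, -0.07510724]), 'dq': array([-1.08087124e-03,  5.91424725e-04,  1.17642442e-03, -1.06281454e-04,
       -8.98322183e-04, -2.58536390e-05, -3.45403499e-04]), 'joint_efforts': array([-2.12262421e-03, -6.67849088e+01,  9.83957872e-01, -3.14474595e+01,
       -6.05642796e-02,  4.26695624e-02,  1.98913872e-04]), 'position': array([ 0.19929549, -0.59192889,  0.29141587]), 'ee_rot': array([-3.09869382e+00, -5.07676997e-01,  6.59052603e-04]), 'force': array([-0.63230194,  0.62630984, -0.4967597 ]), 'ft_torque': array([-0.02046452, -0.0019245 ,  0.00986791]), 'gripper_force': 0.0, 'width': 1.0005451559270238}
scene 372.87369732263056 [[-0.186  0.823 -0.537  1.16 ]
 [ 0.982  0.161 -0.095  0.176]
 [ 0.008 -0.545 -0.838  1.091]
 [ 0.     0.     0.     1.   ]]
top 357.6822992800082 [[ 1.000e-03 -9.940e-01  1.090e-01  4.340e-01]
 [-1.000e+00 -0.000e+00  8.000e-03  7.500e-02]
 [-8.000e-03 -1.090e-01 -9.940e-01  1.151e+00]
 [ 0.000e+00  0.000e+00  0.000e+00  1.000e+00]]
```

View pics/s0.png

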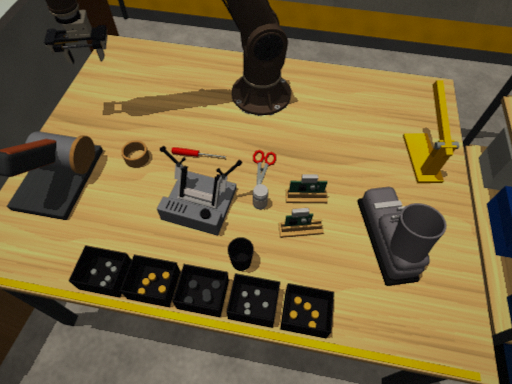

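View pics/t0.png

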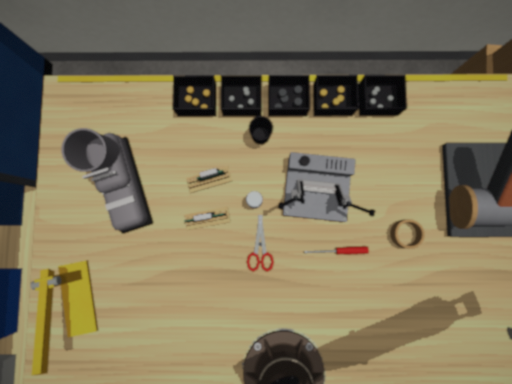

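The scene picture shows the unit at about (198,200), the tin at (261,196) and the two cards at (307,187) and (300,222). In the top picture the unit is at (318,187), the levers are half out with knobs at (267,212) and (371,212), and the cards are at (207,176) and (205,217).

Run:
```python
from h import *
s=np.load('s0.npz'); t=np.load('t0.npz')
A=cv2.resize(s['im'][135:240,155:255],(400,420),interpolation=cv2.INTER_CUBIC)   # 4x
B=cv2.resize(s['im'][165:240,275:335],(360,450),interpolation=cv2.INTER_CUBIC)[:420] #6x
cv2.imwrite('pics/c1.png',np.hstack([A,B]))
C=cv2.resize(t['im'][145:225,260:380],(480,320),interpolation=cv2.INTER_CUBIC)   #4x
D=cv2.resize(t['im'][160:230,180:240],(300,350),interpolation=cv2.INTER_CUBIC)[:320] #5x
cv2.imwrite('pics/c2.png',np.hstack([C,D]))
W=pts('scene',s['d']); V=pts('top',t['d'])
for nm,X,uv in (('s',W,[(307,181),(298,216),(163,150),(238,163),(261,190)]),('t',V,[(207,175),(205,216),(267,212),(371,212),(254,200)])):
    for u,v in uv: print(nm,u,v,np.nanmedian(X[v-1:v+2,u-1:u+2].reshape(-1,3),0).round(4))
```

```text
s 307 181 [0.4751 0.2289 0.1045]
s 298 216 [0.6034 0.2164 0.1013]
s 163 150 [ 0.4851 -0.2346  0.1654]
s 238 163 [0.5021 0.012  0.1816]
s 261 190 [0.5263 0.0895 0.0876]
t 207 175 [0.5884 0.2239 0.1251]
t 205 216 [0.4694 0.2272 0.129 ]
t 267 212 [4.87e-01 4.71e-02 3.00e-04]
t 371 212 [ 0.4795 -0.233   0.1676]
t 254 200 [0.5188 0.0879 0.0874]
```

View pics/c1.png

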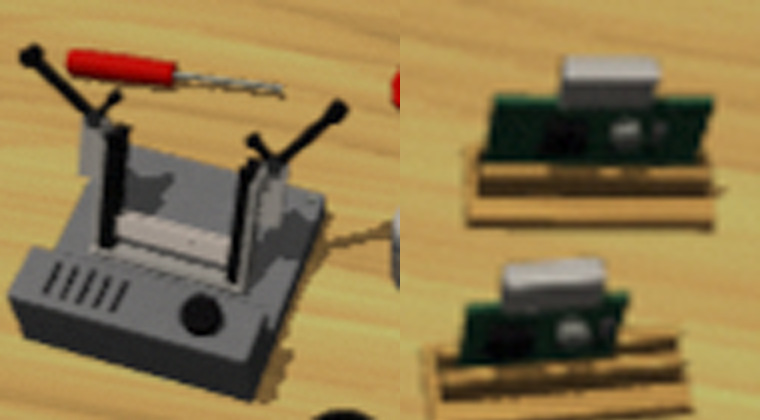

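View pics/c2.png

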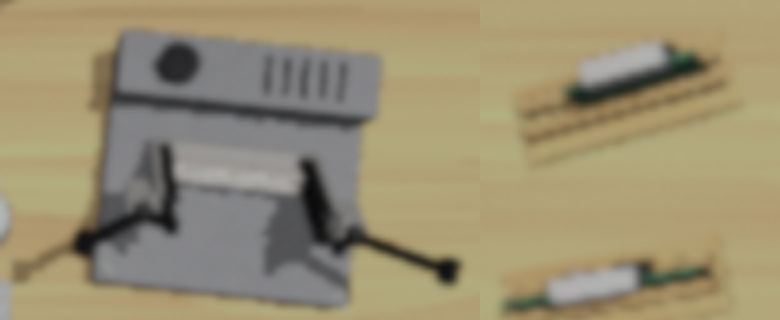

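Both cards' components face the far side (+x). The wide card is the nearer one, crop grip at about (610,80), which is scene (310,178). Both levers are about 0.8 rad out. Next I fit the unit and card poses.

```bash
cat >> h.py <<'E'
from scipy.spatial.transform import Rotation as R
def slotT(ux,uy,yaw):
    U=np.eye(4); U[:3,:3]=R.from_euler('z',yaw).as_matrix(); U[:3,3]=[ux,uy,0]
    S=np.eye(4); S[:3,:3]=R.from_euler('y',-.55).as_matrix(); S[:3,3]=[-.03,0,.115]; return U,U@S
def tooldown(): 
    s=arm.observe(); return s, R.from_rotvec(s['ee_rot']).as_matrix()
E
python3 - <<'E'
from h import *
s=np.load('s0.npz'); t=np.load('t0.npz')
W=pts('scene',s['d']); V=pts('top',t['d'])
for n,X in(('s',W),('t',V)):
    P=X.reshape(-1,3); P=P[~np.isnan(P).any(1)]
    near=(P[:,0]>.42)&(P[:,0]<.72)&(P[:,1]>-.25)&(P[:,1]<.04)
    for nm,lo,hi in(('hous',.068,.081),('base',.022,.037)):
        Q=P[near&(P[:,2]>lo)&(P[:,2]<hi)]
        if nm=='hous': Q=Q[Q[:,0]>.56]
        r=cv2.minAreaRect((Q[:,:2]*1000).astype(np.float32)); print(n,nm,len(Q),r,np.median(Q[:,2]))
    for nm,(x0,x1,y0,y1,lo,hi) in dict(grip=(.43,.51,.17,.28,.118,.14),card=(.43,.51,.15,.30,.06,.14),sparegrip=(.55,.64,.17,.28,.118,.14)).items():
        Q=P[(P[:,0]>x0)&(P[:,0]<x1)&(P[:,1]>y0)&(P[:,1]<y1)&(P[:,2]>lo)&(P[:,2]<hi)]
        r=cv2.minAreaRect((Q[:,:2]*1000).astype(np.float32)); f=np.polyfit(Q[:,1],Q[:,0],1); print(n,nm,len(Q),r,np.median(Q,0).round(4),'slope',f[0], Q.min(0).round(4),Q.max(0).round(4))
    for nm,c in dict(L=(.5,.012),Rr=(.48,-.234)).items():
        Q=P[(np.hypot(P[:,0]-c[0],P[:,1]-c[1])<.03)&(P[:,2]>.13)]; print(n,nm,len(Q),'mean',Q.mean(0).round(4),'far end', (Q[Q[:,1].argmax() if nm=='L' else Q[:,1].argmin()]).round(4))
st,M=tooldown(); print(M.round(3))
E
```

```text
s hous 866 ((606.8462524414062, -115.13893127441406), (198.47691345214844, 106.693115234375), 83.98111724853516) 0.07668725079957306
s base 1197 ((562.7089233398438, -111.01593780517578), (201.9117889404297, 195.912841796875), 83.73906707763672) 0.0320327235082285
s grip 89 ((467.8499755859375, 235.31134033203125), (18.14752960205078, 49.309120178222656), 9.721423149108887) [0.4707 0.2355 0.1278] slope -0.17406326313014733 [0.457  0.211  0.1182] [0.4805 0.2607 0.1317]
s card 409 ((471.1116638183594, 236.2512664794922), (24.82317543029785, 120.08639526367188), 9.015291213989258) [0.4733 0.2346 0.0891] slope -0.19232162970128724 [0.4564 0.1768 0.0602] [0.4868 0.2947 0.1317]
s sparegrip 96 ((596.5448608398438, 221.0043487548828), (15.717605590820312, 48.57547378540039), 17.08721351623535) [0.5991 0.2209 0.1279] slope -0.2702619244145885 [0.5871 0.1979 0.1185] [0.6109 0.2461 0.134 ]
s L 63 mean [0.5042 0.0057 0.1714] far end [0.4926 0.0222 0.1763]
s Rr 64 mean [ 0.4851 -0.2266  0.161 ] far end [ 0.4832 -0.2439  0.1692]
t hous 995 ((619.8610229492188, -77.38914489746094), (276.22817993164
[... 334 characters left out ...]
e -0.18480509246647342 [0.458  0.2104 0.1216] [0.4782 0.2596 0.1325]
t card 171 ((470.6810302734375, 235.7506103515625), (19.38768768310547, 118.63740539550781), 10.012943267822266) [0.4695 0.2304 0.1241] slope -0.1920734590789287 [0.4558 0.1771 0.0629] [0.4837 0.2935 0.1325]
t sparegrip 91 ((596.386474609375, 220.75930786132812), (13.808302879333496, 49.24226760864258), 16.096820831298828) [0.5963 0.2209 0.1277] slope -0.2579828791394289 [0.5845 0.1956 0.119 ] [0.6085 0.2444 0.1329]
t L 75 mean [0.5009 0.0067 0.1731] far end [0.5002 0.0217 0.183 ]
t Rr 79 mean [ 0.4825 -0.2278  0.162 ] far end [ 0.4849 -0.2453  0.1664]
[[ 0.948  0.319 -0.001]
 [ 0.319 -0.948  0.001]
 [-0.    -0.001 -1.   ]]
```

```bash
cat >> h.py <<'E'
UN=(.5510,-.1098,-.109)
def overlay(tag,out,un=UN,aL=.8,aR=.8,box=None):
    U,S=slotT(*un); T=lambda M,p:(M@np.r_[np.array(p)/1000,1])[:3]
    k=lambda a,s:(0,s*(76+70*np.sin(a)),15+70*np.cos(a))
    outs=[]
    for n,f in(('scene','s'),('top','t')):
        im=np.load(f'{f}{tag}.npz')['im']; q=5
        x0,y0,x1,y1=box[n]
        c=cv2.resize(im[y0:y1,x0:x1],None,fx=q,fy=q,interpolation=cv2.INTER_CUBIC)
        P=lambda p:tuple(int((v-o+.5)*q) for v,o in zip(proj(n,p),(x0,y0)))
        def ln(M,a,b,col): cv2.line(c,P(T(M,a)),P(T(M,b)),col,1)
        for z,xs in((30,(-85,58)),(75,(58,108))):
            r=[(xs[0],-100,z),(xs[1],-100,z),(xs[1],100,z),(xs[0],100,z)]
            for i in range(4): ln(U,r[i],r[(i+1)%4],(0,0,255))
        for s,a in((1,aL),(-1,aR)):
            ln(S,(0,56*s,0),(0,56*s,-95),(255,255,0)); ln(S,(0,76*s,15),k(a,s),(0,255,255))
            cv2.circle(c,P(T(S,k(a,s))),8*0+14,(0,255,255),1)
        ln(S,(0,-49,-67),(0,49,-67),(255,0,255))
        outs.append(c)
    h=max(o.shape[0] for o in outs); outs=[np.pad(o,((0,h-o.shape[0]),(0,0),(0,0))) for o in outs]
    r=np.hstack(outs); r=cv2.resize(r,None,fx=min(1,800/r.shape[1]),fy=min(1,800/r.shape[1])); cv2.imwrite(f'pics/{out}.png',r); print(r.shape)
E
python3 - <<'E'
from h import *
overlay(0,'o1',box=dict(scene=(155,140,245,238),top=(262,145,378,225)))
U,S=slotT(*UN)
for a in(.7,.8,.9):
    for s in(1,-1): print(a,s,(S@[0,s*(.076+.07*np.sin(a)),.015+.07*np.cos(a),1])[:3].round(4))
s=np.load('s0.npz');t=np.load('t0.npz')
# lever angle: points near slot plane
for n,d in(('scene',s['d']),('top',t['d'])):
    P=pts(n,d).reshape(-1,3); P=P[~np.isnan(P).any(1)]; Q=(P-S[:3,3])@S[:3,:3]
    for sg in(1,-1):
        m=(abs(Q[:,0])<.02)&(sg*Q[:,1]>.095)&(sg*Q[:,1]<.15)&(Q[:,2]>.03)&(Q[:,2]<.12); q=Q[m]
        print(n,sg,m.sum(),'x',np.median(q[:,0]).round(4),'a',np.median(np.arctan2(sg*q[:,1]-.076,q[:,2]-.015)).round(3),'rmax',np.hypot(sg*q[:,1]-.076,q[:,2]-.015).max())
E
```

```text
(381, 800, 3)
0.7 1 [0.4987 0.0177 0.1734]
0.7 -1 [ 0.4724 -0.223   0.1734]
0.8 1 [0.5018 0.0226 0.1694]
0.8 -1 [ 0.4743 -0.2284  0.1694]
0.9 1 [0.505  0.0268 0.1649]
0.9 -1 [ 0.4765 -0.2333  0.1649]
scene 1 57 x 0.0047 a 0.615 rmax 0.08134227502205575
scene -1 74 x 0.0052 a 0.887 rmax 0.07845016943930302
top 1 66 x 0.0037 a 0.577 rmax 0.08092992441042796
top -1 90 x 0.0033 a 0.889 rmax 0.07917750013162142
```

View pics/o1.png

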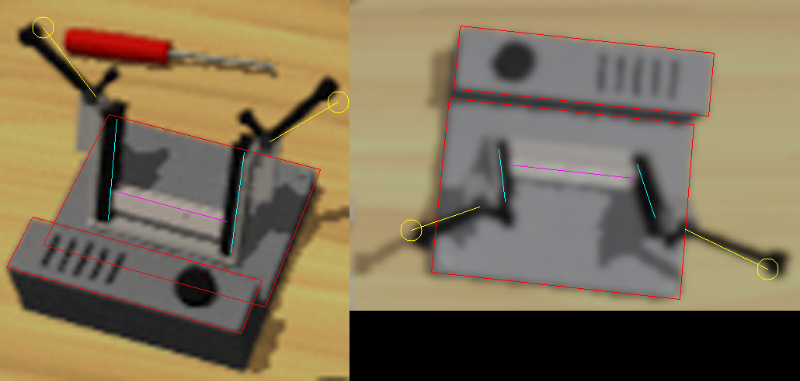

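The overlay fits the base and guides within about 2 mm. The right lever is at about 0.89 rad and the left at about 0.6 rad. I start with the right knob.

```bash
cat >> h.py <<'E'
from scipy.spatial.transform import Slerp
def plan(wps,clo,step=.055,ang=10.4,st=None):
    """wps: list of (TCP pos, Rot matrix); prints rows"""
    s=arm.observe(); p=np.array(s['position']); r=R.from_rotvec(s['ee_rot'])
    if st: p,r=st
    rows=[]; 
    for q,M in wps:
        q=np.array(q); e=R.from_matrix(M); n=int(max(np.ceil(np.linalg.norm(q-p)/step),np.ceil(np.degrees((e*r.inv()).magnitude())/ang),1))
        sl=Slerp([0,1],R.concatenate([r,e])); pp,rr=p,r
        for i in range(1,n+1):
            tq=p+(q-p)*i/n; d=np.round((tq-pp)*2000)/2000; w=np.round(np.degrees((sl(i/n)*rr.inv()).as_rotvec()),1)
            rows.append((clo,*d,*w)); pp=pp+d; rr=R.from_rotvec(np.radians(w))*rr
        p,r=pp,rr
    for i in range(0,len(rows),5): print('; '.join(' '.join(f'{v:g}' for v in x) for x in rows[i:i+5]))
    return p,r
def SM(): return slotT(*UN)[1]
def toolR(S): # tool y=slot x, tool z=-slot z
    x,y,z=S[:3,:3].T; return np.stack([y,x,-z],1) 
def knob(a,s): return np.array([0,s*(.076+.07*np.sin(a)),.015+.07*np.cos(a)])
def tcp(p,back=.047): # slot point at grasp point -> TCP world
    S=SM(); return (S@np.r_[np.array(p)+[0,0,back],1])[:3]
def inslot():
    s=arm.observe(); S=SM(); M=R.from_rotvec(s['ee_rot']).as_matrix(); g=np.array(s['position'])+.047*M[:,2]
    print('t',round(s['clock'],2),'grasp in slot mm',((g-S[:3,3])@S[:3,:3]*1000).round(1),'rot err deg',np.degrees((R.from_matrix(toolR(S)).inv()*R.from_matrix(M)).as_rotvec()).round(2),'F slot',(np.array(s['force'])@S[:3,:3]).round(1),'w',round(s['width'],3),'gf',round(s['gripper_force'],1))
E
python3 - <<'E'
from h import *
M=toolR(SM()); print(np.linalg.det(M)); k=knob(.89,-1)
plan([(tcp(k+[0,0,.09]),M)],.3)
E
```

```text
1.0000000000000004
0.3 0.0255 0.046 -0.001 -2.6 -3.2 7.9; 0.3 0.026 0.0455 -0.0015 -2.6 -3.3 8; 0.3 0.0255 0.046 -0.001 -2.6 -3.2 7.9; 0.3 0.026 0.046 -0.001 -2.6 -3.3 7.9; 0.3 0.0255 0.046 -0.0015 -2.6 -3.2 7.9
0.3 0.026 0.0455 -0.001 -2.6 -3.3 8; 0.3 0.0255 0.046 -0.001 -2.7 -3.2 7.9; 0.3 0.026 0.046 -0.0015 -2.6 -3.3 7.9
```

Request:
send_rows(motion="0.3 0.0255 0.046 -0.001 -2.6 -3.2 7.9; 0.3 0.026 0.0455 -0.0015 -2.6 -3.3 8; 0.3 0.0255 0.046 -0.001 -2.6 -3.2 7.9; 0.3 0.026 0.046 -0.001 -2.6 -3.3 7.9; 0.3 0.0255 0.046 -0.0015 -2.6 -3.2 7.9", force=20)

```text
clock: 0.72
position: [0.3285, -0.361, 0.2862]
ee_rot: [2.486, 1.404, 0.344]
force: [1.1, -0.2, 0.7]
width: 0.698
gripper_force: 0.0
```

Request:
send_rows(motion="0.3 0.026 0.0455 -0.001 -2.6 -3.3 8; 0.3 0.0255 0.046 -0.001 -2.7 -3.2 7.9; 0.3 0.026 0.046 -0.0015 -2.6 -3.3 7.9; 0.3 0 0 0 0 0 0; 0.3 0 0 0 0 0 0")

```text
clock: 1.35
position: [0.4052, -0.2258, 0.2827]
ee_rot: [2.001, 1.791, 0.506]
force: [-0.1, -0.9, 0.4]
width: 0.7
gripper_force: 0.0
```

Run:
```python
from h import *
inslot(); M=toolR(SM()); k=knob(.89,-1)
print(arm.observe()['joints'].round(3))
plan([(tcp(k),M)],.3,step=.05)
```

```text
t 1.35 grasp in slot mm [   0.5 -131.3  149.5] rot err deg [-0.08 -0.07  0.06] F slot [ 0.2 -0.9  0.3] w 0.7 gf 0.0
[ 1.059  0.039 -0.525  2.271 -0.561  0.382  0.904]
0.3 0.0235 -0.002 -0.0385 0 0 0; 0.3 0.023 -0.0025 -0.039 0 0.1 0.1
```

Request:
send_rows(motion="0.3 0.0235 -0.002 -0.0385 0 0 0; 0.3 0.023 -0.0025 -0.039 0 0 0; 0.3 0 0 0 0 0 0; 1 0 0 0 0 0 0; 1 0 0 0 0 0 0", force=20)

```text
clock: 1.98
position: [0.4521, -0.2313, 0.2072]
ee_rot: [1.998, 1.788, 0.506]
force: [0.3, 0.2, -0.6]
width: 0.527
gripper_force: 0.0
```

Request:
send_rows(motion="1 0 0 0 0 0 0; 1 0 0 0 0 0 0; 1 0 0 0 0 0 0")

```text
clock: 2.35
position: [0.4519, -0.2301, 0.2059]
ee_rot: [1.999, 1.792, 0.507]
force: [-0.2, -0.5, 0.8]
width: 0.206
gripper_force: 0.0
```

Run:
```python
from h import *
inslot(); M=toolR(SM()); s=arm.observe(); p0=np.array(s['position'])
# arc from .89 to 1.36 relative
S=SM()[:3,:3]; wp=[(p0+S@(knob(a,-1)-knob(.89,-1)),R.from_rotvec(s['ee_rot']).as_matrix()) for a in(1.0,1.12,1.24,1.36)]
plan(wp,1)
```

```text
t 2.35 grasp in slot mm [   0.4 -130.4   59.4] rot err deg [-0.12 -0.06 -0.  ] F slot [ 0.3 -0.5  0.8] w 0.206 gf 0.0
1 0.003 -0.005 -0.0055 -0 0 -0; 1 0.003 -0.0045 -0.006 -0 -0 0; 1 0.004 -0.0035 -0.0065 -0 -0 0; 1 0.004 -0.0025 -0.007 -0 -0 0
```

Request:
send_rows(motion="1 0 0 0 0 0 0; 1 0 0 0 0 0 0")

```text
clock: 2.6
position: [0.4523, -0.2302, 0.2059]
ee_rot: [1.999, 1.792, 0.507]
force: [-0.2, -0.9, 3.6]
width: 0.174
gripper_force: 20.0
```

Run:
```python
from h import *
inslot()
```

```text
t 2.6 grasp in slot mm [   0.8 -130.5   59.3] rot err deg [-0.14 -0.06 -0.01] F slot [ 1.8 -0.9  3.1] w 0.174 gf 20.0
```

Request:
send_rows(motion="1 0.003 -0.005 -0.0055 0 0 0; 1 0.003 -0.0045 -0.006 0 0 0; 1 0.004 -0.0035 -0.0065 0 0 0; 1 0.004 -0.0025 -0.007 0 0 0; 1 0 0 0 0 0 0")

```text
clock: 3.22
position: [0.4664, -0.2445, 0.1806]
ee_rot: [1.999, 1.794, 0.509]
force: [-2.6, 2.9, 7.2]
width: 0.175
gripper_force: 20.0
```

Run:
```python
from h import *
inslot(); print(knob(1.35,-1)*1000)
```

```text
t 3.23 grasp in slot mm [   0.8 -143.    29.6] rot err deg [-0.11  0.08 -0.04] F slot [1.3 2.6 7.7] w 0.175 gf 20.0
[   0.         -144.30063505   30.3304681 ]
```

Run:
```python
from h import *
S=SM()
for n,f in(('scene','s0'),('top','t0')):
    P=pts(n,np.load(f+'.npz')['d']).reshape(-1,3); P=P[~np.isnan(P).any(1)]; Q=(P-S[:3,3])@S[:3,:3]
    for sg in(1,-1):
        dy,dz=sg*Q[:,1]-.076,Q[:,2]-.015; r=np.hypot(dy,dz); m=(abs(Q[:,0])<.02)&(r>.061)&(r<.085)&(dy>.02)&(dz>.02)
        a=np.arctan2(dy,dz)[m]; print(n,sg,m.sum(),'a',a.mean().round(3),a.min().round(3),a.max().round(3),'mean r',r[m].mean().round(4),(Q[m].mean(0)*1000).round(1))
M=toolR(S); k=knob(.59,1)
st=arm.observe(); p0=np.array(st['position']); z=S[:3,2]
plan([(p0+.07*z,M),(tcp(k+[0,0,.08]),M),(tcp(k),M)],.55)
```

```text
scene 1 32 a 0.614 0.51 0.726 mean r 0.0731 [  5.6 118.   74.6]
scene -1 33 a 0.925 0.821 1.08 mean r 0.0705 [   5.8 -132.2   57.4]
top 1 45 a 0.593 0.508 0.715 mean r 0.0743 [  2.7 117.5  76.5]
top -1 46 a 0.91 0.832 1.052 mean r 0.0719 [   3.2 -132.7   59. ]
0.55 -0.018 0.002 0.03 -0 0.1 -0; 0.55 -0.0185 0.002 0.0295 -0 0 -0.1; 0.55 -0 0.052 0.009 -0 0 0; 0.55 -0 0.052 0.009 -0 0 0; 0.55 -0 0.052 0.0095 -0 0 0
0.55 -0 0.0515 0.009 -0 0 0; 0.55 -0.0005 0.052 0.009 -0 0 0; 0.55 0.021 -0.002 -0.034 -0 0 0; 0.55 0.021 -0.0025 -0.034 -0 0 0
```

Request:
send_rows(motion="0.55 0 0 0 0 0 0; 0.55 0 0 0 0 0 0; 0.55 -0.018 0.002 0.03 0 0 0; 0.55 -0.0185 0.002 0.0295 0 0 0; 0.55 0 0.052 0.009 0 0 0")

```text
clock: 3.85
position: [0.4291, -0.1982, 0.2496]
ee_rot: [2.004, 1.784, 0.504]
force: [0.3, 1.0, -0.4]
width: 0.453
gripper_force: 0.0
```

Request:
send_rows(motion="0.55 0 0.052 0.009 0 0 0; 0.55 0 0.052 0.0095 0 0 0; 0.55 0 0.053 0.009 0 0 0; 0.55 -0.0005 0.052 0.009 0 0 0; 0.55 0 0 0 0 0 0")

```text
clock: 4.47
position: [0.4282, -0.078, 0.2643]
ee_rot: [2.015, 1.816, 0.497]
force: [0.1, -0.9, 0.5]
width: 0.449
gripper_force: 0.0
```

```bash
sed -i 's/^UN=.*/UN=(.5511,-.1088,-.109)/' h.py
python3 - <<'E'
from h import *
inslot(); M=toolR(SM()); k=knob(.6,1)
plan([(tcp(k),M)],.55)
# then arc
S=SM()[:3,:3]
plan([(tcp(knob(a,1)),M) for a in(.75,.9,1.05,1.2,1.36)],1,st=(tcp(k),R.from_matrix(M)))
E
```

```text
t 4.47 grasp in slot mm [ -4.5  17.7 130.2] rot err deg [ 1.35  0.57 -0.15] F slot [ 0.4 -0.9  0.3] w 0.449 gf 0.0
0.55 0.0145 0.0315 -0.0155 -0.2 -0.4 -0.1; 0.55 0.0145 0.0315 -0.016 -0.2 -0.5 -0.2; 0.55 0.0145 0.031 -0.0155 -0.2 -0.4 -0.1
1 0.0045 0.008 -0.0055 0 0 0; 1 0.0045 0.0065 -0.0065 0 0 0; 1 0.005 0.0055 -0.0075 0 0 0; 1 0.0055 0.0035 -0.008 0 0 0; 1 0.006 0.003 -0.0095 0 0 0
```

Run:
```python
from h import *
s=arm.observe();print(s['joints'].round(3),s['dq'].round(2))
M=toolR(SM()); k=knob(.6,1)
plan([(tcp(k+[0,0,.08]),M)],.55,step=.025)
```

```text
[ 0.102 -0.042 -0.06   2.394  0.082  0.264 -0.135] [ 0.02  0.01  0.06  0.   -0.1  -0.01  0.19]
0.55 0.0005 0.0195 0.004 -0.1 -0.3 -0.1; 0.55 0 0.02 0.0045 -0.1 -0.2 -0.1; 0.55 0.0005 0.0195 0.004 -0.1 -0.3 -0.1; 0.55 0.0005 0.02 0.0045 -0.1 -0.2 -0; 0.55 0.0005 0.0195 0.004 -0.2 -0.3 -0.1
```

Request:
send_rows(motion="0.55 0.0005 0.0195 0.004 -0.1 -0.3 -0.1; 0.55 0 0.02 0.0045 -0.1 -0.2 -0.1; 0.55 0.0005 0.0195 0.004 -0.1 -0.3 -0.1; 0.55 0.0005 0.02 0.0045 -0.1 -0.2 0; 0.55 0.0005 0.0195 0.004 -0.2 -0.3 -0.1")

```text
clock: 5.1
position: [0.43, 0.0184, 0.2848]
ee_rot: [2.004, 1.791, 0.503]
force: [0.6, 1.4, -0.6]
width: 0.453
gripper_force: 0.0
```

Run:
```python
from h import *
inslot(); print(arm.observe()['joints'].round(3)); M=toolR(SM()); k=knob(.6,1)
plan([(tcp(k),M)],.55,step=.04)
```

```text
t 5.1 grasp in slot mm [ -0.2 113.2 152.2] rot err deg [ 0.09 -0.15  0.12] F slot [ 0.1  1.5 -0.7] w 0.453 gf 0.0
[ 0.071 -0.069 -0.367  2.362  0.522  0.383 -0.854]
0.55 0.021 -0.001 -0.034 0 -0 0.1; 0.55 0.0205 -0.0015 -0.0335 0.1 -0.1 0.1
```

Request:
send_rows(motion="0.55 0.021 -0.0005 -0.034 0 0 0; 0.55 0.0205 -0.0005 -0.0335 0 0 0; 1 0 0 0 0 0 0; 1 0 0 0 0 0 0; 1 0 0 0 0 0 0")

```text
clock: 5.72
position: [0.4659, 0.0161, 0.2282]
ee_rot: [2.002, 1.786, 0.501]
force: [-13.6, 2.8, -3.5]
width: 0.175
gripper_force: 7.6
```

Request:
send_rows(motion="1 0 0 0 0 0 0; 1 0 0 0 0 0 0")

```text
clock: 5.98
position: [0.4656, 0.0164, 0.2279]
ee_rot: [2.002, 1.787, 0.501]
force: [-6.0, 0.9, 1.6]
width: 0.171
gripper_force: 20.0
```

Run:
```python
from h import *
inslot()
```

```text
t 5.97 grasp in slot mm [  0.6 114.8  85.1] rot err deg [-0.08 -0.36  0.14] F slot [-4.3  0.3  4.5] w 0.171 gf 20.0
```

Request:
send_rows(motion="1 0.0045 0.008 -0.0055 0 0 0; 1 0.0045 0.0065 -0.0065 0 0 0; 1 0.005 0.0055 -0.0075 0 0 0; 1 0.0055 0.0035 -0.008 0 0 0; 1 0.006 0.003 -0.0095 0 0 0")

```text
clock: 6.6
position: [0.4914, 0.0426, 0.1908]
ee_rot: [2.002, 1.786, 0.501]
force: [-11.3, -1.9, 13.8]
width: 0.17
gripper_force: 20.0
```

Run:
```python
from h import *
inslot(); print(arm.observe()['joints'].round(3)); print((knob(1.35,1)-knob(.6,1))*1000)
snap('scene','s1');snap('top','t1')
S=SM()
for n,f in(('scene','s1'),('top','t1')):
    im=np.load(f+'.npz')['im']
    print(n,[tuple(np.round(proj(n,(S@np.r_[knob(1.35,s),1])[:3]),1)) for s in(1,-1)])
overlay(1,'o2',aL=1.35,aR=1.35,box=dict(scene=(155,140,245,238),top=(262,145,378,225)))
```

```text
t 6.6 grasp in slot mm [  0.6 143.7  41.6] rot err deg [-0.08 -0.39  0.16] F slot [-2.2 -3.2 17.5] w 0.17 gf 20.0
[-0.046  0.23  -0.339  2.374  1.437  0.323 -1.818]
[  0.          28.77566191 -42.44302495]
scene [(np.float64(245.8), np.float64(177.1)), (np.float64(160.1), np.float64(155.0))]
top [(np.float64(270.8), np.float64(197.6)), (np.float64(372.7), np.float64(208.7))]
(381, 800, 3)
```

View pics/o2.png

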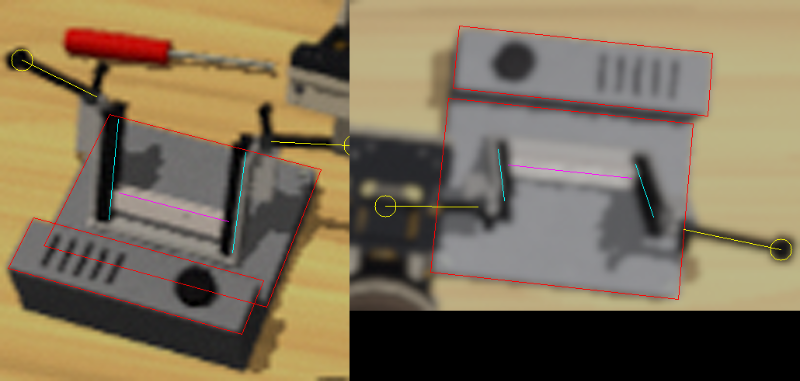

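Both levers are at their stops, with the right knob at crop (780,249) and the left one under the gripper at (385,206). I release, back off, and go above the wide card.

```bash
cat >> h.py <<'E'
CARD=(.468,.2352,.178)
def cardR(): # tool down, tool y = card x
    c,s=np.cos(CARD[2]),np.sin(CARD[2]); return np.array([[-s,c,0],[c,s,0],[0,0,-1.]])
E
python3 - <<'E'
from h import *
S=SM(); s=arm.observe(); p=np.array(s['position'])+.07*S[:3,2]; M=cardR(); print(np.linalg.det(M))
plan([(p,R.from_rotvec(s['ee_rot']).as_matrix()),((*CARD[:2],.159+.08),M)],.55,step=.03,ang=6)
E
```

```text
0.9999999999999999
0.55 -0.012 0.0015 0.02 0 0 0; 0.55 -0.012 0.001 0.02 0 -0 0; 0.55 -0.0125 0.0015 0.0195 0 -0 0; 0.55 0.002 0.027 -0.0015 -0.1 4.5 2.3; 0.55 0.0015 0.027 -0.0015 -0.1 4.5 2.3
0.55 0.002 0.027 -0.0015 -0.1 4.6 2.4; 0.55 0.002 0.0265 -0.002 -0.1 4.5 2.3; 0.55 0.002 0.027 -0.0015 -0.1 4.5 2.3; 0.55 0.0015 0.027 -0.0015 -0.1 4.5 2.3; 0.55 0.002 0.027 -0.0015 -0.1 4.6 2.4
```

Request:
send_rows(motion="0.55 0 0 0 0 0 0; 0.55 0 0 0 0 0 0; 0.55 -0.012 0.0015 0.02 0 0 0; 0.55 -0.012 0.001 0.02 0 0 0; 0.55 -0.0125 0.0015 0.0195 0 0 0")

```text
clock: 7.32
position: [0.4552, 0.047, 0.2511]
ee_rot: [2.002, 1.787, 0.502]
force: [0.9, -0.8, 0.6]
width: 0.449
gripper_force: 0.0
```

Request:
send_rows(motion="0.55 0.002 0.027 -0.0015 -0.1 4.5 2.3; 0.55 0.0015 0.027 -0.0015 -0.1 4.5 2.3; 0.55 0.002 0.027 -0.0015 -0.1 4.6 2.4; 0.55 0.002 0.0265 -0.002 -0.1 4.5 2.3; 0.55 0.002 0.027 -0.0015 -0.1 4.5 2.3")

```text
clock: 7.95
position: [0.4651, 0.1822, 0.2426]
ee_rot: [2.03, 2.237, 0.158]
force: [0.2, -0.2, -0.6]
width: 0.451
gripper_force: 0.0
```

Request:
send_rows(motion="0.55 0.0015 0.027 -0.0015 -0.1 4.5 2.3; 0.55 0.002 0.027 -0.0015 -0.1 4.6 2.4; 0.55 0 0 0 0 0 0")

```text
clock: 8.32
position: [0.4692, 0.2373, 0.2391]
ee_rot: [-2.011, -2.409, -0.003]
force: [-0.6, -0.1, -0.3]
width: 0.449
gripper_force: 0.0
```

Run:
```python
from h import *
s=arm.observe(); print(s['clock'],s['position'],s['joints'].round(3),s['width'])
M=cardR(); print(np.degrees((R.from_matrix(M).inv()*R.from_rotvec(s['ee_rot'])).as_rotvec()).round(2))
plan([((*CARD[:2],.159),M)],.55,step=.03,ang=6)
```

```text
8.325 [0.46917674 0.23734533 0.23911351] [-0.091  0.404 -0.63   1.844  0.278  0.982 -0.658] 0.4493951348454688
[ 0.04  0.23 -0.1 ]
0.55 -0.0005 -0.0005 -0.0265 -0.1 -0 -0; 0.55 -0.0005 -0.001 -0.027 -0 -0.1 -0.1; 0.55 -0 -0.0005 -0.0265 -0.1 0 0
```

Request:
send_rows(motion="0.55 -0.0005 -0.0005 -0.0265 0 0 0; 0.55 -0.0005 -0.001 -0.027 -0.1 -0.1 0; 0.55 0 -0.0005 -0.0265 0 0 0; 1 0 0 0 0 0 0; 1 0 0 0 0 0 0", force=35)

```text
clock: 8.95
position: [0.4678, 0.2334, 0.1602]
ee_rot: [2.014, 2.408, 0.003]
force: [1.1, -0.3, 0.7]
width: 0.282
gripper_force: 0.0
```

Request:
send_rows(motion="1 0 0 0 0 0 0; 1 0 0 0 0 0 0; 1 0 0 0 0 0 0")

```text
clock: 9.32
position: [0.4682, 0.2337, 0.1603]
ee_rot: [2.014, 2.408, 0.004]
force: [0.3, -1.7, 7.9]
width: 0.15
gripper_force: 35.0
```

Run:
```python
from h import *
s=arm.observe(); print(s['clock'],s['position'],s['width'],s['gripper_force'],s['force'],s['ft_torque'])
```

```text
9.325 [0.46824258 0.23365515 0.16027601] 0.1503507799437145 34.9937242269516 [ 0.28649095 -1.67155318  7.85270033] [-0.20710272  0.06113885 -0.01477785]
```

Request:
send_rows(motion="1 0 0 0.02 0 0 0; 1 0 0 0.03 0 0 0; 1 0 0 0.04 0 0 0; 1 0 0 0.04 0 0 0; 1 0 0 0 0 0 0")

```text
clock: 9.95
position: [0.4684, 0.2343, 0.2922]
ee_rot: [2.013, 2.407, 0.009]
force: [0.0, 0.5, -3.8]
width: 0.148
gripper_force: 35.0
```

Run:
```python
from h import *
s=arm.observe(); print(s['clock'],s['position'],s['width'],s['gripper_force'],s['force'],s['ft_torque'],s['joints'].round(3))
M=toolR(SM())
# hover: card z=+25 in slot, grasp at card z ~100
plan([(tcp([0,0,.13]),M)],1,step=.03,ang=5)
```

```text
9.95 [0.46844701 0.23434609 0.2921512 ] 0.1483361712653167 34.990864992141724 [ 0.00811599  0.46830326 -3.82528468] [-0.00851515 -0.12139707  0.03501445] [-0.064  0.344 -0.651  1.782  0.236  1.087 -0.618]
1 -0.0035 -0.0275 -0.002 0.1 -2.6 -1.3; 1 -0.003 -0.0275 -0.0025 0.1 -2.6 -1.4; 1 -0.0035 -0.0275 -0.002 0.1 -2.6 -1.3; 1 -0.003 -0.0275 -0.0025 0 -2.6 -1.4; 1 -0.0035 -0.0275 -0.002 0.1 -2.6 -1.3
1 -0.003 -0.0275 -0.002 0.1 -2.6 -1.3; 1 -0.0035 -0.0275 -0.0025 0.1 -2.6 -1.4; 1 -0.003 -0.0275 -0.002 0.1 -2.6 -1.3; 1 -0.0035 -0.0275 -0.002 0.1 -2.6 -1.3; 1 -0.003 -0.0275 -0.0025 0.1 -2.6 -1.4
1 -0.0035 -0.0275 -0.002 0 -2.6 -1.3; 1 -0.003 -0.0275 -0.0025 0.1 -2.6 -1.3
```

Run:
```python
from h import *
M=toolR(SM()); s=arm.observe(); p=np.array(s['position'])
plan([(p+[0,0,.035],R.from_rotvec(s['ee_rot']).as_matrix()),(tcp([0,0,.165]),M)],1,step=.035,ang=5)
```

```text
1 0 0 0.035 -0 -0 -0; 1 -0.0055 -0.033 -0.003 0.1 -3.1 -1.6; 1 -0.006 -0.0325 -0.0035 0.1 -3.1 -1.6; 1 -0.0055 -0.033 -0.003 0.1 -3.2 -1.6; 1 -0.006 -0.0325 -0.003 0.1 -3.1 -1.6
1 -0.0055 -0.033 -0.003 0.1 -3.1 -1.6; 1 -0.006 -0.0325 -0.0035 0.1 -3.1 -1.6; 1 -0.0055 -0.033 -0.003 0.1 -3.2 -1.6; 1 -0.006 -0.033 -0.003 0.1 -3.1 -1.6; 1 -0.0055 -0.0325 -0.0035 0.1 -3.1 -1.6
1 -0.006 -0.033 -0.003 0.1 -3.1 -1.6
```

Request:
send_rows(motion="1 0 0 0.035 0 0 0; 1 -0.0055 -0.033 -0.003 0.1 -3.1 -1.6; 1 -0.006 -0.0325 -0.0035 0.1 -3.1 -1.6; 1 -0.0055 -0.033 -0.003 0.1 -3.2 -1.6; 1 -0.006 -0.0325 -0.003 0.1 -3.1 -1.6")

```text
clock: 10.58
position: [0.4435, 0.1009, 0.3103]
ee_rot: [2.031, 2.167, 0.216]
force: [0.5, -0.4, -3.4]
width: 0.149
gripper_force: 35.0
```

Request:
send_rows(motion="1 -0.0055 -0.033 -0.003 0.1 -3.1 -1.6; 1 -0.006 -0.0325 -0.0035 0.1 -3.1 -1.6; 1 -0.0055 -0.033 -0.003 0.1 -3.2 -1.6; 1 -0.006 -0.033 -0.003 0.1 -3.1 -1.6; 1 -0.0055 -0.0325 -0.0035 0.1 -3.1 -1.6")

```text
clock: 11.2
position: [0.4146, -0.0629, 0.2944]
ee_rot: [2.013, 1.858, 0.455]
force: [0.6, 0.1, -2.6]
width: 0.152
gripper_force: 35.0
```

Request:
send_rows(motion="1 -0.006 -0.033 -0.003 0.1 -3.1 -1.6; 1 0 0 0 0 0 0; 1 0 0 0 0 0 0")

```text
clock: 11.58
position: [0.4096, -0.0941, 0.292]
ee_rot: [2.004, 1.799, 0.498]
force: [0.9, 0.2, -2.4]
width: 0.152
gripper_force: 35.0
```

Run:
```python
from h import *
inslot(); print(arm.observe()['joints'].round(3))
snap('scene','s2');snap('top','t2'); S=SM()
for n,f in(('scene','s2'),('top','t2')):
    z=np.load(f+'.npz'); X=pts(n,z['d']); im=z['im'].astype(int); g=(im[...,1]>im[...,2]+15)&(im[...,1]>im[...,0]+8)
    Q=((X-S[:3,3])@S[:3,:3])
    m=g&(abs(Q[...,1])<.09)&(abs(Q[...,0])<.03)&(Q[...,2]>.03)&(Q[...,2]<.18); q=Q[m]*1000
    print(n,m.sum(), q.min(0).round(1),q.max(0).round(1),np.median(q,0).round(1))
    b=q[(q[:,2]>60)&(q[:,2]<150)]
    if len(b)>20:
        A=np.c_[b[:,1:],np.ones(len(b))]; c=np.linalg.lstsq(A,b[:,0],rcond=None)[0]; print('x=',c[0].round(4),'y+',c[1].round(4),'z+',c[2].round(2))
im=np.load('s2.npz')['im']; cv2.imwrite('pics/c3.png',cv2.resize(im[110:240,140:270],(650,600),interpolation=cv2.INTER_CUBIC))
```

```text
t 11.57 grasp in slot mm [ -3.5  -0.8 162.6] rot err deg [ 0.43 -0.07 -0.08] F slot [-0.5  0.3 -2.5] w 0.152 gf 35.0
[ 0.389 -0.108 -0.265  2.37  -0.096  0.335  0.092]
scene 704 [ -6.6 -58.3  64.4] [  4.9  58.8 146.6] [ -1.    1.9 101. ]
x= -0.0035 y+ 0.0128 z+ -2.48
top 192 [ -3.6 -42.6  69.2] [  1.6  59.4 149.5] [ -1.   41.1 106.7]
x= 0.0046 y+ 0.0044 z+ -1.55
```

View pics/c3.png

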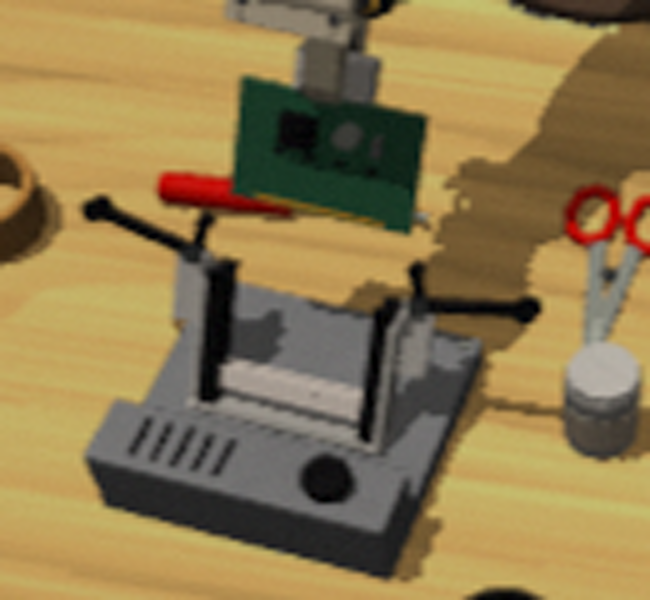

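The card hangs square above the slot, components towards the camera (away from the robot), with its bottom edge at crop (250–412, 195–230). Both levers are out.

Run:
```python
from h import *
S=SM()
for n,f in(('scene','s2'),('top','t2'),('scene','s0'),('top','t0')):
    z=np.load(f+'.npz'); Q=(pts(n,z['d'])-S[:3,3])@S[:3,:3]*1000; g=z['im'].astype(int).max(-1)
    for sg in(1,-1):
        m=(g<70)&(abs(Q[...,0])<16)&(sg*Q[...,1]>40)&(sg*Q[...,1]<75)&(Q[...,2]>-80)&(Q[...,2]<0)
        q=Q[m]; print(f,sg,m.sum(),np.percentile(q[:,1],[2,10,50,90,98]).round(1),'x',np.percentile(q[:,0],[5,50,95]).round(1))
M=toolR(S); print(tcp([0,-.0015,.125]))
plan([(tcp([0,-.0015,.125]),M)],1,step=.02)
```

```text
s2 1 78 [48.2 49.6 54.2 65.  65.7] x [-3.9  9.9 13.4]
s2 -1 123 [-64.2 -62.3 -55.  -51.5 -50.5] x [-5.7 10.1 14.5]
t2 1 24 [52.  52.4 54.7 56.6 57.3] x [-4.2 10.  11.7]
t2 -1 68 [-60.7 -59.1 -53.9 -51.2 -50.8] x [-5.9  9.7 11.7]
s0 1 81 [48.  49.7 54.2 65.3 65.7] x [-2.9  9.7 13.4]
s0 -1 121 [-63.4 -62.2 -55.1 -51.6 -50.9] x [-5.3 10.2 13.9]
t0 1 33 [51.4 52.3 55.2 57.8 58.5] x [-3.7 10.3 11.3]
t0 -1 75 [-61.5 -60.4 -54.  -51.4 -51.1] x [-6.4  9.3 11.4]
[ 0.43174619 -0.09724762  0.26163422]
1 0.0105 -0.002 -0.0155 0 -0.2 -0.1; 1 0.011 -0.0015 -0.0155 0.1 -0.2 -0
```

Request:
send_rows(motion="1 0.0105 -0.002 -0.0155 0 -0.2 -0.1; 1 0.011 -0.001 -0.0155 0.1 -0.2 0; 1 0 0 0 0 0 0")

```text
clock: 12.05
position: [0.4317, -0.0968, 0.2607]
ee_rot: [2.002, 1.795, 0.506]
force: [-1.3, 0.1, -3.1]
width: 0.15
gripper_force: 35.0
```

Run:
```python
from h import *
inslot(); M=toolR(SM())
plan([(tcp([0,-.0012,z]),M) for z in(.115,.108,.101,.094)],1,step=.02)
```

```text
t 12.05 grasp in slot mm [ -0.6  -1.  124.2] rot err deg [0.08 0.06 0.04] F slot [-2.7 -0.1 -1.9] w 0.15 gf 35.0
1 0.005 -0.0005 -0.0075 -0.1 -0.1 0; 1 0.004 -0.0005 -0.006 0 0 0; 1 0.0035 -0.0005 -0.006 0 0 0; 1 0.0035 -0.0005 -0.006 0 0 0
```

Request:
send_rows(motion="1 0.005 -0.0005 -0.0075 0 0 0; 1 0.004 -0.0005 -0.006 0 0 0; 1 0.0035 -0.0005 -0.006 0 0 0; 1 0.0035 -0.0005 -0.006 0 0 0; 1 0 0 0 0 0 0")

```text
clock: 12.68
position: [0.4476, -0.0994, 0.2364]
ee_rot: [2.001, 1.792, 0.507]
force: [0.2, -1.3, -2.6]
width: 0.15
gripper_force: 35.0
```

Run:
```python
from h import *
inslot(); M=toolR(SM())
plan([(tcp([0,-.0012,z]),M) for z in(.087,.080,.073,.066)],1,step=.02)
```

```text
t 12.68 grasp in slot mm [ 0.4 -1.9 95.1] rot err deg [-0.04 -0.02  0.06] F slot [-1.  -1.2 -2.4] w 0.15 gf 35.0
1 0.004 0.0005 -0.007 -0 0 0.1; 1 0.0035 -0.0005 -0.006 -0 0 -0; 1 0.0035 -0.0005 -0.006 -0 0 -0; 1 0.004 -0.0005 -0.006 -0 0 -0
```

Request:
send_rows(motion="1 0.004 0.0005 -0.007 0 0 0; 1 0.0035 -0.0005 -0.006 0 0 0; 1 0.0035 0 -0.006 0 0 0; 1 0.004 -0.0005 -0.006 0 0 0; 1 0 0 0 0 0 0")

```text
clock: 13.3
position: [0.461, -0.1005, 0.2129]
ee_rot: [2.003, 1.794, 0.5]
force: [-0.1, -1.6, -2.5]
width: 0.151
gripper_force: 35.0
```

Run:
```python
from h import *
inslot(); M=toolR(SM())
plan([(tcp([0,-.0012,z]),M) for z in(.059,.052,.046,.040)],1,step=.02)
```

```text
t 13.3 grasp in slot mm [-0.6 -1.7 68.1] rot err deg [ 0.2  -0.18  0.  ] F slot [-1.3 -1.6 -2.2] w 0.151 gf 35.0
1 0.005 -0 -0.0075 0.1 -0.2 0.1; 1 0.0035 -0.0005 -0.006 0 -0 -0; 1 0.0035 -0.0005 -0.005 0 -0 -0; 1 0.003 -0 -0.0055 0 -0 -0
```

Sliding freely; the bottom edge is at about -33 mm.

Request:
send_rows(motion="1 0.005 0 -0.0075 0.1 -0.2 0; 1 0.0035 -0.0005 -0.006 0 0 0; 1 0.0035 -0.0005 -0.005 0 0 0; 1 0.003 0 -0.0055 0 0 0; 1 0 0 0 0 0 0")

```text
clock: 13.92
position: [0.4759, -0.1021, 0.1889]
ee_rot: [2.003, 1.79, 0.504]
force: [1.1, -3.6, -2.8]
width: 0.155
gripper_force: 35.0
```

Run:
```python
from h import *
inslot(); M=toolR(SM())
plan([(tcp([0,-.0015,z]),M) for z in(.037,.033,.031)],1,step=.02)
```

```text
t 13.93 grasp in slot mm [-0.2 -1.7 39.8] rot err deg [ 0.02 -0.16  0.12] F slot [-0.1 -3.5 -3.1] w 0.155 gf 35.0
1 0.0015 -0 -0.0025 0.1 -0 0.2; 1 0.002 -0.0005 -0.003 -0 -0 -0; 1 0.001 0 -0.002 -0 -0 -0
```

Request:
send_rows(motion="1 0.0015 0 -0.0025 0 0 0; 1 0.0015 0 -0.0025 0 0 0; 1 0.001 0 -0.0015 0 0 0; 1 0 0 0 0 0 0; 1 0 0 0 0 0 0")

```text
clock: 14.55
position: [0.4797, -0.1025, 0.1825]
ee_rot: [2.003, 1.789, 0.503]
force: [-0.9, -5.3, -0.8]
width: 0.152
gripper_force: 35.0
```

Run:
```python
from h import *
inslot()
```

```text
t 14.55 grasp in slot mm [-0.3 -1.7 32.3] rot err deg [ 0.02 -0.19  0.16] F slot [-0.7 -5.4 -0.5] w 0.152 gf 35.0
```

Request:
send_rows(motion="1 0.001 -0.001 -0.002 0 0 0; 1 0 0 0 0 0 0; 0.7 0 0 0 0 0 0; 0.7 0 0 0 0 0 0; 0.7 0 0 0 0 0 0")

```text
clock: 15.18
position: [0.481, -0.1017, 0.1802]
ee_rot: [2.002, 1.793, 0.507]
force: [-0.2, -0.4, 0.8]
width: 0.298
gripper_force: 0.0
```

Run:
```python
from h import *
inslot(); S=SM(); s=arm.observe(); p=np.array(s['position']); M0=R.from_rotvec(s['ee_rot']).as_matrix(); M=toolR(S)
plan([(p+.085*S[:3,2],M),(tcp(knob(1.35,1)+[0,0,.085]),M),(tcp(knob(1.35,1)),M)],.6,step=.04)
```

```text
t 15.18 grasp in slot mm [-0.4 -0.5 29.7] rot err deg [0.02 0.02 0.06] F slot [ 0.3 -0.4  0.8] w 0.298 gf 0.0
0.6 -0.0145 0.0015 0.024 -0 -0 0; 0.6 -0.015 0.0015 0.0245 -0 -0 0; 0.6 -0.0145 0.002 0.024 -0.1 -0 0; 0.6 0.004 0.036 0 0 -0 0; 0.6 0.004 0.036 0.0005 0 -0 0
0.6 0.0035 0.036 0 0 -0 0; 0.6 0.004 0.036 0 0 -0 0; 0.6 0.015 -0.0015 -0.024 0 -0 0; 0.6 0.0145 -0.002 -0.024 0 -0 0; 0.6 0.015 -0.0015 -0.0245 0 -0 0
```

Request:
send_rows(motion="0.6 -0.0145 0.0015 0.024 0 0 0; 0.6 -0.015 0.0015 0.0245 0 0 0; 0.6 -0.0145 0.002 0.024 0 0 0; 0.6 0.004 0.036 0 0 0 0; 0.6 0.004 0.036 0.0005 0 0 0")

```text
clock: 15.8
position: [0.462, -0.0338, 0.2228]
ee_rot: [2.012, 1.778, 0.491]
force: [1.6, 0.8, 0.3]
width: 0.399
gripper_force: 0.0
```

Request:
send_rows(motion="0.6 0.0035 0.036 0 0 0 0; 0.6 0.004 0.036 0 0 0 0; 0.6 0 0 0 0 0 0")

```text
clock: 16.18
position: [0.4699, 0.0438, 0.2227]
ee_rot: [2.003, 1.793, 0.496]
force: [-0.0, -0.6, 0.0]
width: 0.403
gripper_force: 0.0
```

Run:
```python
from h import *
inslot(); snap('scene','s3'); S=SM(); M=toolR(S)
z=np.load('s3.npz'); X=pts('scene',z['d']); im=z['im'].astype(int); g=(im[...,1]>im[...,2]+15)&(im[...,1]>im[...,0]+8)
Q=((X-S[:3,3])@S[:3,:3]); m=g&(abs(Q[...,1])<.09)&(abs(Q[...,0])<.03)&(Q[...,2]>-.09)&(Q[...,2]<.1); q=Q[m]*1000
print(m.sum(), q.min(0).round(1),q.max(0).round(1),np.median(q,0).round(1))
cv2.imwrite('pics/c4.png',cv2.resize(z['im'][120:240,140:270],(650,600),interpolation=cv2.INTER_CUBIC))
plan([(tcp(knob(1.35,1)+[0,0,.004]),M)],.6,step=.035)
```

```text
t 16.18 grasp in slot mm [ -1.3 142.6  80. ] rot err deg [ 0.25 -0.35 -0.  ] F slot [ 0.  -0.6 -0. ] w 0.403 gf 0.0
524 [ -3.3 -58.7 -62.8] [12.5 56.9 19.9] [  2.   -0.9 -24.3]
0.6 0.0125 0.0005 -0.019 0.2 -0.2 0.2; 0.6 0.0125 0 -0.019 0.1 -0.1 0.1
```

View pics/c4.png

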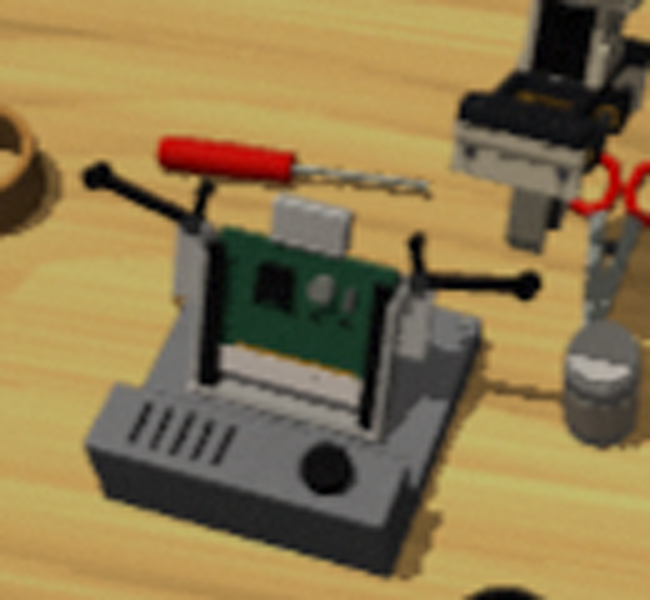

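The card sits between both guides, grip at crop (312,225), with a strip of connector still showing below it. Now the left lever goes in.

Request:
send_rows(motion="0.6 0.0125 0.0005 -0.019 0.2 -0.2 0.2; 0.6 0.0125 0.0005 -0.019 0.1 -0.1 0.1; 1 0 0 0 0 0 0; 1 0 0 0 0 0 0; 1 0 0 0 0 0 0", force=30)

```text
clock: 16.85
position: [0.4945, 0.0408, 0.1851]
ee_rot: [2.003, 1.788, 0.504]
force: [0.9, -1.0, 0.1]
width: 0.169
gripper_force: 30.0
```

Request:
send_rows(motion="1 0 0 0 0 0 0; 1 0 0 0 0 0 0")

```text
clock: 17.1
position: [0.4946, 0.0408, 0.1849]
ee_rot: [2.003, 1.788, 0.503]
force: [-3.2, -1.9, 7.4]
width: 0.169
gripper_force: 30.0
```

Run:
```python
from h import *
inslot(); S=SM(); s=arm.observe(); p=np.array(s['position']); M=R.from_rotvec(s['ee_rot']).as_matrix()
plan([(p+S[:3,:3]@(knob(a,1)-knob(1.35,1)),M) for a in np.linspace(1.35,-.03,11)[1:]],1)
```

```text
t 17.1 grasp in slot mm [  0.4 142.4  34.8] rot err deg [-0.05 -0.23  0.17] F slot [ 1.3 -2.2  7.8] w 0.169 gf 30.0
1 -0.005 -0.002 0.008 -0 -0 0; 1 -0.005 -0.0035 0.0075 -0 -0 0; 1 -0.005 -0.005 0.007 -0 -0 0; 1 -0.0045 -0.0055 0.006 -0 -0 0; 1 -0.004 -0.007 0.0055 -0 -0 0
1 -0.0035 -0.0075 0.0045 -0 -0 0; 1 -0.0035 -0.0085 0.004 -0 -0 0; 1 -0.0025 -0.009 0.0025 -0 -0 0; 1 -0.002 -0.0095 0.0015 -0 -0 0; 1 -0.001 -0.0095 0 -0 -0 0
```

Request:
send_rows(motion="1 -0.005 -0.002 0.008 0 0 0; 1 -0.005 -0.0035 0.0075 0 0 0; 1 -0.005 -0.005 0.007 0 0 0; 1 -0.0045 -0.0055 0.006 0 0 0; 1 -0.004 -0.007 0.0055 0 0 0")

```text
clock: 17.73
position: [0.4713, 0.0195, 0.2189]
ee_rot: [2.002, 1.792, 0.507]
force: [3.5, 2.2, -4.5]
width: 0.168
gripper_force: 30.0
```

Request:
send_rows(motion="1 -0.0035 -0.0075 0.0045 0 0 0; 1 -0.0035 -0.0085 0.004 0 0 0; 1 -0.0025 -0.009 0.0025 0 0 0; 1 -0.002 -0.0095 0.0015 0 0 0; 1 -0.001 -0.0095 0 0 0 0")

```text
clock: 18.35
position: [0.4589, -0.0224, 0.2319]
ee_rot: [1.998, 1.796, 0.511]
force: [-10.6, 10.5, 14.5]
width: 0.169
gripper_force: 30.0
```

Request:
send_rows(motion="1 0 -0.001 0 0 0 0; 1 0 0 0 0 0 0")

```text
clock: 18.6
position: [0.4588, -0.0241, 0.2318]
ee_rot: [1.999, 1.794, 0.509]
force: [-12.3, 6.7, 17.3]
width: 0.167
gripper_force: 30.0
```

Run:
```python
from h import *
inslot()
```

```text
t 18.6 grasp in slot mm [ 0.6 74.2 89.7] rot err deg [-0.13  0.07 -0.04] F slot [-2.   5.3 21.5] w 0.167 gf 30.0
```

Run:
```python
from h import *
S=SM(); s=arm.observe(); p=np.array(s['position']); M=toolR(S)
plan([(p+.045*S[:3,2],R.from_rotvec(s['ee_rot']).as_matrix()),(tcp(knob(1.35,-1)+[0,0,.075]),M)],.6,step=.033)
```

```text
0.6 -0.0115 0.0015 0.019 0 0 0; 0.6 -0.012 0.001 0.0195 0 0 0; 0.6 -0.0015 -0.031 -0.0035 -0 0 -0; 0.6 -0.001 -0.0315 -0.004 -0 0 -0; 0.6 -0.0015 -0.031 -0.0035 -0 0.1 -0
0.6 -0.001 -0.0315 -0.0035 -0 -0 -0; 0.6 -0.0015 -0.031 -0.0035 -0 -0 -0; 0.6 -0.001 -0.0315 -0.004 -0 0 -0.1; 0.6 -0.0015 -0.031 -0.0035 -0 0 0
```

Request:
send_rows(motion="0.6 0 0 0 0 0 0; 0.6 0 0 0 0 0 0; 0.6 -0.0115 0.0015 0.019 0 0 0; 0.6 -0.012 0.001 0.0195 0 0 0; 0.6 -0.0015 -0.031 -0.0035 0 0 0")

```text
clock: 19.23
position: [0.4355, -0.0547, 0.2651]
ee_rot: [1.998, 1.79, 0.505]
force: [0.8, -1.0, 0.3]
width: 0.402
gripper_force: 0.0
```

Request:
send_rows(motion="0.6 -0.001 -0.0315 -0.004 0 0 0; 0.6 -0.0015 -0.031 -0.0035 0 0 0; 0.6 -0.001 -0.0315 -0.0035 0 0 0; 0.6 -0.0015 -0.031 -0.0035 0 0 0; 0.6 -0.001 -0.0315 -0.004 0 0 0")

```text
clock: 19.85
position: [0.4285, -0.2135, 0.2448]
ee_rot: [2.004, 1.789, 0.502]
force: [0.4, 0.1, 1.0]
width: 0.4
gripper_force: 0.0
```

Request:
send_rows(motion="0.6 -0.0015 -0.031 -0.0035 0 0 0; 0.6 0 0 0 0 0 0")

```text
clock: 20.1
position: [0.4268, -0.2459, 0.241]
ee_rot: [2.008, 1.784, 0.502]
force: [0.8, 0.1, 0.0]
width: 0.399
gripper_force: 0.0
```

Run:
```python
from h import *
inslot(); M=toolR(SM())
plan([(tcp(knob(1.35,-1)+[0,0,.004]),M)],.6,step=.035)
```

```text
t 20.1 grasp in slot mm [  -1.3 -150.1  101.5] rot err deg [ 0.05 -0.31  0.44] F slot [ 0.6  0.2 -0.4] w 0.399 gf 0.0
0.6 0.0185 0.001 -0.0285 0 -0 0.3; 0.6 0.018 0.0005 -0.028 0 -0.1 0.2
```

Request:
send_rows(motion="0.6 0.0185 0.001 -0.0285 0 0 0.3; 0.6 0.018 0.0005 -0.028 0 -0.1 0.2; 1 0 0 0 0 0 0; 1 0 0 0 0 0 0; 1 0 0 0 0 0 0")

```text
clock: 20.72
position: [0.4588, -0.2426, 0.1956]
ee_rot: [2.007, 1.809, 0.506]
force: [-2.4, 3.6, -7.1]
width: 0.169
gripper_force: 30.0
```

Request:
send_rows(motion="1 0 0 0 0 0 0; 1 0 0 0 0 0 0")

```text
clock: 20.98
position: [0.4588, -0.2426, 0.1955]
ee_rot: [2.008, 1.809, 0.507]
force: [-4.8, 4.7, -5.6]
width: 0.173
gripper_force: 30.0
```

Run:
```python
from h import *
inslot(); S=SM(); s=arm.observe(); p=np.array(s['position']); M=R.from_rotvec(s['ee_rot']).as_matrix()
plan([(p+S[:3,:3]@(knob(a,-1)-knob(1.35,-1)),M) for a in np.linspace(1.35,-.04,11)[1:]],1)
```

```text
t 20.98 grasp in slot mm [   1.3 -142.6   46.3] rot err deg [ 0.7   0.58 -0.13] F slot [-7.5  4.1 -2. ] w 0.173 gf 30.0
1 -0.0045 0.0035 0.008 -0 0 -0; 1 -0.004 0.0045 0.0075 0 -0 -0; 1 -0.004 0.0055 0.007 0 -0 -0; 1 -0.003 0.0065 0.0065 0 -0 -0; 1 -0.0025 0.008 0.0055 0 -0 -0
1 -0.002 0.008 0.0045 0 -0 -0; 1 -0.001 0.009 0.0035 0 -0 -0; 1 -0.0005 0.0095 0.0025 0 -0 -0; 1 -0 0.0095 0.0015 0 -0 -0; 1 0.001 0.01 0 0 -0 -0
```

Request:
send_rows(motion="0.6 0 0 0 0 0 0; 0.6 0 0 0 0 0 0; 0.6 0.0035 -0.001 -0.006 0 0 0; 0.6 0.0025 -0.0005 -0.005 0 0 0; 1 0 0 0 0 0 0")

```text
clock: 21.6
position: [0.4682, -0.2462, 0.1868]
ee_rot: [2.004, 1.805, 0.507]
force: [-0.0, 0.8, 0.0]
width: 0.337
gripper_force: 0.0
```

Request:
send_rows(motion="1 0 0 0 0 0 0; 1 0 0 0 0 0 0; 1 0 0 0 0 0 0; 1 0 0 0 0 0 0")

```text
clock: 22.1
position: [0.465, -0.2456, 0.1848]
ee_rot: [2.009, 1.808, 0.505]
force: [-8.3, 0.4, -2.0]
width: 0.171
gripper_force: 30.0
```

Run:
```python
from h import *
inslot()
```

```text
t 22.1 grasp in slot mm [   1.2 -145.    33.8] rot err deg [ 0.72  0.48 -0.08] F slot [-8.2 -0.5  2.6] w 0.171 gf 30.0
```

Request:
send_rows(motion="1 -0.0065 0.0035 0.0065 0 0 0; 1 -0.004 0.0045 0.0075 0 0 0; 1 -0.004 0.0055 0.007 0 0 0; 1 -0.003 0.0065 0.0065 0 0 0; 1 -0.0025 0.008 0.0055 0 0 0")

```text
clock: 22.72
position: [0.4466, -0.2177, 0.2194]
ee_rot: [2.006, 1.806, 0.506]
force: [-4.3, -3.7, -7.5]
width: 0.171
gripper_force: 30.0
```

Request:
send_rows(motion="1 -0.002 0.008 0.0045 0 0 0; 1 -0.001 0.009 0.0035 0 0 0; 1 -0.0005 0.0095 0.0025 0 0 0; 1 0 0.0095 0.0015 0 0 0; 1 0.001 0.01 0 0 0 0")

```text
clock: 23.35
position: [0.4438, -0.1724, 0.2318]
ee_rot: [2.006, 1.803, 0.506]
force: [-14.3, -6.8, 2.9]
width: 0.171
gripper_force: 30.0
```

Request:
send_rows(motion="1 0 0 0 0 0 0; 1 0 0 0 0 0 0")

```text
clock: 23.6
position: [0.4439, -0.1712, 0.2317]
ee_rot: [2.005, 1.807, 0.507]
force: [-15.7, -0.7, 7.6]
width: 0.166
gripper_force: 30.0
```

Run:
```python
from h import *
inslot()
```

```text
t 23.6 grasp in slot mm [  1.1 -73.3  88.9] rot err deg [ 0.51  0.48 -0.16] F slot [-9.3 -2.4 14.7] w 0.166 gf 30.0
```

Request:
send_rows(motion="0.6 0 0 0 0 0 0; 0.6 0 0 0 0 0 0; 0.6 0 0 0 0 0 0; 0.6 -0.015 0.0015 0.0245 0 0 0; 0.6 -0.015 0.0015 0.0245 0 0 0")

```text
clock: 24.22
position: [0.415, -0.1685, 0.2808]
ee_rot: [2.005, 1.807, 0.507]
force: [0.3, -0.2, 0.8]
width: 0.402
gripper_force: 0.0
```

Request:
send_rows(motion="0.6 -0.01 -0.03 0.015 0 0 0; 0.6 0 -0.03 0.01 0 0 0; 0.6 0 -0.03 0 0 0 0; 0.6 0 -0.03 0 0 0 0; 0.6 0 0 0 0 0 0")

```text
clock: 24.85
position: [0.4053, -0.2909, 0.3056]
ee_rot: [2.006, 1.803, 0.506]
force: [-0.6, 0.2, 0.1]
width: 0.399
gripper_force: 0.0
```

Run:
```python
from h import *
s=arm.observe(); print(s['clock'],s['position'],s['force']); snap('scene','s4'); snap('top','t4'); S=SM()
for n,f in(('scene','s4'),('top','t4')):
    z=np.load(f+'.npz'); im=z['im'].astype(int); Q=(pts(n,z['d'])-S[:3,3])@S[:3,:3]
    g=(im[...,1]>im[...,2]+15)&(im[...,1]>im[...,0]+8)&(abs(Q[...,1])<.09)&(abs(Q[...,0])<.03)&(Q[...,2]>-.09)&(Q[...,2]<.1); q=Q[g]*1000; print(n,g.sum(),q.min(0).round(1),q.max(0).round(1))
    gr=(abs(Q[...,1])<.02)&(abs(Q[...,0])<.015)&(Q[...,2]>.02)&(Q[...,2]<.06); print('grip top z',np.percentile(Q[gr][:,2]*1000,[50,90,98]).round(1))
    for sg in(1,-1):
        dy,dz=sg*Q[...,1]-.076,Q[...,2]-.015; r=np.hypot(dy,dz); m=(abs(Q[...,0])<.02)&(r>.061)&(r<.085)&(dz>.02); a=np.arctan2(dy,dz)[m]; print(sg,m.sum(),a.mean().round(3))
im=np.load('s4.npz')['im']; cv2.imwrite('pics/c5.png',cv2.resize(im[120:240,140:270],(650,600),interpolation=cv2.INTER_CUBIC))
```

```text
24.85 [ 0.40529717 -0.29086887  0.30556179] [-0.63678793  0.22694841  0.06444354]
scene 509 [ -3.8 -52.6 -67.4] [11.8 55.7 13.7]
grip top z [35.2 43.6 44.6]
1 64 -0.604
-1 63 -0.594
top 230 [ -1.3 -51.3 -59.3] [13.1 54.7 17.6]
grip top z [40.7 44.3 46.7]
1 92 -0.613
-1 97 -0.622
```

View pics/c5.png

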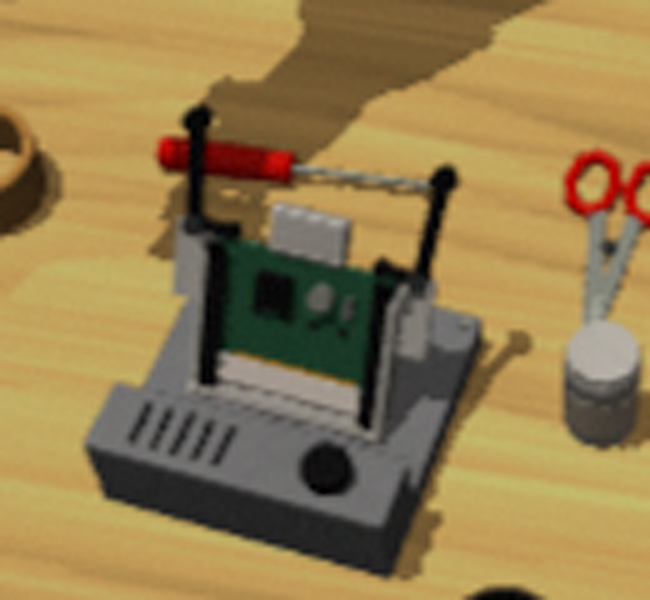

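Run:
```python
from h import *
S=SM()
for n,f in(('scene','s3'),('scene','s4'),('top','t4')):
    z=np.load(f+'.npz'); Q=(pts(n,z['d'])-S[:3,3])@S[:3,:3]
    gr=(abs(Q[...,1])<.02)&(abs(Q[...,0])<.015)&(Q[...,2]>.02)&(Q[...,2]<.07); print(f,'grip top z',np.percentile(Q[gr][:,2]*1000,[50,90,98]).round(1))
    for sg in(1,-1):
        dy,dz=sg*Q[...,1]-.076,Q[...,2]-.015; r=np.hypot(dy,dz); m=(abs(Q[...,0])<.02)&(r>.061)&(r<.085)&(dz>.02)&(dy>-.02); a=np.arctan2(dy,dz)[m]
        if m.sum(): print(sg,m.sum(),a.mean().round(3),a.min().round(3),a.max().round(3))
```

```text
s3 grip top z [38.2 50.  51.2]
1 18 1.225 0.891 1.299
-1 13 1.238 1.177 1.275
s4 grip top z [35.2 43.6 44.6]
1 30 0.077 -0.036 0.174
-1 31 0.039 -0.048 0.162
t4 grip top z [40.7 44.3 46.7]
1 42 0.073 -0.035 0.176
-1 45 0.045 -0.036 0.142
```

Both levers are nearly in. In the camera the left one reads about 0.07 rad (knob at crop (445,178)) and the right about 0.04 rad. I'll nudge the left knob inward with shut fingers for margin.

Run:
```python
from h import *
inslot(); M=toolR(SM())
plan([(tcp([0,.12,.155]),M),(tcp([0,.12,.085]),M)],1,step=.033)
```

```text
t 24.95 grasp in slot mm [  17.5 -193.9  165. ] rot err deg [ 0.52  0.49 -0.16] F slot [ 0.2  0.5 -0.6] w 0.398 gf 0.0
1 0.0025 0.0315 -0.002 -0 -0 -0; 1 0.0025 0.031 -0.0015 -0.1 -0.1 -0.1; 1 0.002 0.0315 -0.002 -0 -0 -0; 1 0.0025 0.0315 -0.0015 -0.1 -0.1 -0.1; 1 0.0025 0.0315 -0.002 0 -0 0
1 0.0025 0.031 -0.0015 -0 -0.1 -0; 1 0.0025 0.0315 -0.002 -0.1 -0 -0.1; 1 0.0025 0.0315 -0.002 -0 -0.1 -0; 1 0.002 0.031 -0.0015 -0 -0 -0.1; 1 0.0025 0.0315 -0.002 -0.1 -0.1 0
1 0.012 -0.0015 -0.02 0 0 0; 1 0.0125 -0.001 -0.0195 0 0 0; 1 0.012 -0.0015 -0.02 0 0 0
```

Request:
send_rows(motion="1 0.0025 0.0315 -0.002 0 0 0; 1 0.0025 0.031 -0.0015 -0.1 -0.1 -0.1; 1 0.002 0.0315 -0.002 0 0 0; 1 0.0025 0.0315 -0.0015 -0.1 -0.1 -0.1; 1 0.0025 0.0315 -0.002 0 0 0")

```text
clock: 25.58
position: [0.4169, -0.1293, 0.2963]
ee_rot: [2.0, 1.802, 0.507]
force: [0.0, 0.3, -0.0]
width: -0.0
gripper_force: 0.0
```

Request:
send_rows(motion="1 0.0025 0.031 -0.0015 0 -0.1 0; 1 0.0025 0.0315 -0.002 -0.1 0 -0.1; 1 0.0025 0.0315 -0.002 0 -0.1 0; 1 0.002 0.031 -0.0015 0 0 -0.1; 1 0.0025 0.0315 -0.002 -0.1 -0.1 0")

```text
clock: 26.2
position: [0.4285, 0.0268, 0.2873]
ee_rot: [1.997, 1.794, 0.507]
force: [1.1, -0.2, -1.0]
width: 0.006
gripper_force: 0.0
```

Run:
```python
from h import *
inslot(); M=toolR(SM())
e=plan([(tcp([0,.12,.085]),M)],1,step=.025)
plan([(tcp([0,.105,.085]),M),(tcp([0,.098,.085]),M),(tcp([0,.093,.085]),M),(tcp([0,.090,.085]),M)],1,st=e)
```

```text
t 26.2 grasp in slot mm [ -0.7 121.4 155.6] rot err deg [-0.12 -0.02 -0.11] F slot [ 0.4 -0.1 -1.4] w 0.006 gf 0.0
1 0.0125 -0.002 -0.02 0 0 -0; 1 0.0125 -0.0015 -0.02 0.1 0.1 -0.1; 1 0.012 -0.002 -0.02 -0 0 0
1 -0.0015 -0.015 0 -0 0 0; 1 -0.0005 -0.007 0 -0 0 0; 1 -0.0005 -0.005 0 -0 0 0; 1 -0.0005 -0.003 0 -0 0 0
```

Request:
send_rows(motion="1 0.0125 -0.002 -0.02 0 0 0; 1 0.0125 -0.0015 -0.02 0 0 0; 1 0.012 -0.002 -0.02 0 0 0; 1 0 0 0 0 0 0")

```text
clock: 26.7
position: [0.4654, 0.0203, 0.2261]
ee_rot: [2.0, 1.798, 0.505]
force: [-0.9, 0.5, 0.6]
width: 0.004
gripper_force: 0.0
```

Request:
send_rows(motion="1 -0.0015 -0.015 0 0 0 0; 1 -0.0005 -0.007 0 0 0 0; 1 -0.0005 -0.004 0 0 0 0; 1 0 0 0 0 0 0")

```text
clock: 27.2
position: [0.4636, -0.005, 0.2281]
ee_rot: [1.998, 1.795, 0.51]
force: [-1.6, 4.4, 2.2]
width: -0.001
gripper_force: 2.6
```

Run:
```python
from h import *
inslot()
```

```text
t 27.2 grasp in slot mm [ 1.  93.7 85.1] rot err deg [-0.14  0.12 -0.09] F slot [-0.6  4.2  2.9] w -0.001 gf 2.6
```

Request:
send_rows(motion="1 0 -0.002 0 0 0 0; 1 0 -0.001 0 0 0 0; 1 0 0 0 0 0 0")

```text
clock: 27.58
position: [0.4637, -0.0056, 0.2282]
ee_rot: [1.995, 1.8, 0.514]
force: [-4.0, 12.2, 4.1]
width: 0.004
gripper_force: 6.3
```

Run:
```python
from h import *
inslot()
```

```text
t 27.57 grasp in slot mm [ 1.2 93.4 85.1] rot err deg [-0.16  0.37 -0.25] F slot [-2.4 11.7  6.3] w 0.004 gf 6.3
```

The knob is against its stop: 12 N and no motion. I back away and check.

Request:
send_rows(motion="1 0.001 0.015 0 0 0 0; 1 0.001 0.02 0 0 0 0; 1 -0.0125 0.0015 0.02 0 0 0; 1 -0.0125 0.0015 0.02 0 0 0; 1 -0.0125 0.0015 0.02 0 0 0")

```text
clock: 28.2
position: [0.4274, 0.0304, 0.2881]
ee_rot: [1.999, 1.794, 0.507]
force: [-0.4, -0.9, 0.4]
width: 0.007
gripper_force: 0.0
```

Request:
send_rows(motion="1 0 0 0 0 0 0; 1 0 0 0 0 0 0")

```text
clock: 28.45
position: [0.4282, 0.0294, 0.2872]
ee_rot: [2.0, 1.792, 0.505]
force: [-0.1, 0.3, -0.6]
width: 0.006
gripper_force: 0.0
```

Run:
```python
from h import *
inslot(); snap('scene','s5'); snap('top','t5'); S=SM()
for n,f in(('scene','s5'),('top','t5')):
    z=np.load(f+'.npz'); Q=(pts(n,z['d'])-S[:3,3])@S[:3,:3]
    gr=(abs(Q[...,1])<.02)&(abs(Q[...,0])<.015)&(Q[...,2]>.02)&(Q[...,2]<.07); print(f,'grip top z',np.percentile(Q[gr][:,2]*1000,[50,90,98]).round(1))
    for sg in(1,-1):
        dy,dz=sg*Q[...,1]-.076,Q[...,2]-.015; r=np.hypot(dy,dz); m=(abs(Q[...,0])<.02)&(r>.061)&(r<.085)&(dz>.02)&(dy>-.02)&(dy<.02); a=np.arctan2(dy,dz)[m]
        if m.sum(): print(sg,m.sum(),a.mean().round(3),a.min().round(3),a.max().round(3))
    P=pts(n,z['d']).reshape(-1,3); q=P[(P[:,0]>.55)&(P[:,0]<.64)&(P[:,1]>.17)&(P[:,1]<.28)&(P[:,2]>.118)&(P[:,2]<.14)]; print('spare',np.median(q,0).round(4))
```

```text
t 28.45 grasp in slot mm [ -1.3 123.9 155.9] rot err deg [-0.1  -0.11  0.  ] F slot [-0.4  0.2 -0.5] w 0.006 gf 0.0
s5 grip top z [34.1 42.2 42.9]
1 32 -0.005 -0.123 0.09
-1 33 0.036 -0.056 0.17
spare [0.598  0.2215 0.1272]
t5 grip top z [39.7 42.6 43.8]
1 4 -0.117 -0.127 -0.109
-1 44 0.045 -0.044 0.153
spare [0.5965 0.221  0.1279]
```

```bash
python3 -c "
from cell import arm
print(arm.sign_off())"
```

```text
the job is handed in; nothing more can be done
None
```

I handed the job in at about 28.5 s. By my last measurements the wide card is seated, component side up, the left lever is fully in, the right is within about 0.05 rad of it, and the spare card hasn't moved; the sign-off gave no verdict.

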